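Hang the chip-guard gate on its pintles and snap it shut

ROBOT

A 6-joint arm with a two-finger parallel gripper is mounted at the origin on the work surface; the furniture and walls round the work are solid. World frame = base frame: x ahead of the robot, y to its left, z up, the work surface at z = 0. Lengths are in m, angles in rad, forces in N, time in s.
With the tool pointing down it reaches from about 0.225 to 0.875 m from the base axis. Payload 3.4 kg.
Tool frame: the origin (TCP) lies on the centre line of the jaws, within the pads' length; the fingertips stand 19 mm ahead of it and the grasp point (between the pads) is the TCP (nose_length is the distance from the TCP to the fingertips, in m); z points along the fingers, y is the direction in which the jaws open and shut (so a half turn about z gives the same grasp; the last joint's range is limited). The gripper opens to 85 mm and grips with 20 to 120 N. Pads are 22 mm wide; open, the fingers measure 114 mm over their backs; the gripper's body (76 mm by 85 mm) begins 54 mm behind the grasp point. The pads swing forward as they close: fully open they stand 13 mm farther back than shut.
Start: joints at [1.189, 0.276, 1.505, -0, 1.361, -0.121], TCP at [0.148, 0.556, 0.25] pointing down, gripper open.
Joint ranges: [-2.89, 2.89], [-0.75, 2.08], [0.22, 2.7], [-1.18, 4.32], [0.11, 2.71], [-2.7, 2.7]. Speed limits (rad/s): [2.57, 2.57, 3.14, 3.14, 3.14, 3.14].

INTERFACE

Orientations are given as a unit quaternion [w, x, y, z].
In Python, from rig import * gives the robot as it stands.
- The arm moves only by the shell command python3 -m jog 'ROWS' [OPENING] [FORCE]. ROWS is JSON, one flat list of numbers, 6 for each row, row after row: the shift along the tool's x, y, z in mm, then the turn, a rotation vector about the tool's x, y, z in degrees. In form: [tx, ty, tz, wx, wy, wz, tx, ty, tz, wx, wy, wz, ...]. A call has 1 to 10 rows; each row is the pose to reach, as a shift and turn from the pose commanded when the call began, along the tool's axes at that moment; what a row does not reach only later rows make up. A row lasts 1/8 s, in which the tool goes at most 62.5 mm and 10.7 degrees, less where a joint would pass 70% of its speed; a pose out of reach is approached as far as the arm can. A call with a gripper value outside its range is refused whole. OPENING is the closure, from 0 (fully open) to 1 (shut), set as the call begins (- or left out, the last holds). The fingers move at their own pace and stop on an object; FORCE is the grip in N (left out, the last holds). Time passes only in rows, so rows that repeat a pose let the fingers close. It gives the time, the measured TCP pose, the force and the opening at its end, in the units of the state.
- get_state(): the state, without advancing time (a new reading comes with each control period).
- get_image(name): name is "scene" or "top" or "wrist"; returns a dict with "frame" (384x512x3 uint8, red, green, blue), "camera_matrix" (3x3 intrinsics, pixels), "rvec" (rotation vector, rad) and "tvec" (3), from world to camera coordinates, as OpenCV has them. Camera axes: x right, y down, z forward; pixel columns grow to the right and rows downward; lengths in m; the calibration is good to about 2 mm. A picture is of the moment at which its call begins. There is no depth.
- sign_off(): hands the job in, once; it reports no verdict.
The state is a dict: "clock": time; "qpos": joint angles; "qd": joint speeds; "effort": joint torques, N m; "position": TCP position; "ee_rot": TCP orientation; "contact_force": force on the tool from outside, world axes, zero at the start; "moment": the same for the moment, N m; "width": finger opening in m.
Only numpy, scipy, OpenCV 4.12 (cv2) and the standard library are available. Lean on these libraries where they do the work, as an engineer would, in place of code of your own. Each camera call takes 0.05 s, during which the arm holds its last target.

TASK

Take the metal gate out of the wooden stand, hang it in the swung-open position on the two upright pins of the chip guard and let it down gently, not dropped, until both knuckles sit fully home. Then swing it shut until the roller catch snaps behind its tongue, and leave it hanging there shut and untouched. Leave the parts tray, the cream plug and the tape roll where they are.

Things in the scene. Friction and masses are not known exactly. Their poses are not given: they have to be found in the camera images.
- guard: Fixed foot of the guard: dark steel plate 76 (x) x 225 (y) x 10 mm, origin under its centre, -x its front (gate swings open to it). The grey 8 mm carriage plate on it, with both posts, is bolted tight but set anywhere from -12 to +12 mm along the foot's y. THIS SHIFT IS NOT REPORTED: find it by touch or eye. Sites post_mid, pins_mid, keeper_mid belong to the foot: where the parts are at zero shift.
- post_mid (a point): Centre of the hinge post's top at zero carriage shift: foot x 0, y +85, z 165 mm; the true post is shifted by -12 to +12 mm along the foot's y. Square post 20 x 20 mm, uppermost 40 mm free on all sides, so it can be touched on both y faces. It does not yield.
- pins_mid (a point): On the hinge axis at the lower shoulder at zero carriage shift: foot x 0, y +60, z 30 mm (true axis: same shift as the post, so always 25 mm from the post's centre towards -y). Two brackets, 8 mm thick, reach from the post; upper faces at z 30 and 100 mm. On each stands a vertical pin, 8 mm diameter, 22 mm tall, tip chamfered to 5 mm.
- keeper_mid (a point): Where the tongue of the shut gate is held, at zero shift: foot x 0, y -70, z 82 mm. Keeper post (top z 108 mm) with a stop behind, a hood above (z 98 to 106, x -17 to +15, y -92 to -55 mm; so the gate cannot be lowered in shut) and a sprung upright roller (14 mm) in front. The tongue meets the roller 0.13 rad before shut, passes it with about 4 N, then springs on to the stop.
- gate: Aluminium gate with ribbed steel sheet, 0.35 kg. Origin on the knuckle axis at the lower edge; z up, gate reaches along -y, x normal to the panel (y -14 to -110, z 0 to 115, rails 10 mm thick). Hung home: origin 30 mm above the bench, turns freely. Shut: axes parallel to the guard's. Open: turned clockwise from above, tongue to the guard's -x.
- gate_grip (a point): Middle of the gate's top edge, gate y -62, z 115 mm: grip the 26 mm tall, 10 mm thick top rail here from above, across the gate's x.
- gate_upper_knuckle (a point): Underside of the upper knuckle on the axis, gate z 70 mm. Both knuckles (gate z 0 to 20 and 70 to 90) are through tubes, 19 mm outer, 10.6 mm inner diameter. Bring the gate in from the side with its origin 54 to 70 mm above the bench: upper knuckle over the upper pin, lower one between upper bracket and lower pin (from straight above it would meet the upper pin). Then lower it.
- gate_tongue (a point): End of the gate's 6 mm thick tongue, gate y -130, z 45 to 60 mm.
- stand: Fixed wooden parking stand, foot 60 (x) x 80 (y) x 10 mm, with two cheeks 70 mm long up to z 39 mm that leave a 13 mm slot along y; the gate stands upright in it on the 10 mm foot, its panel along the stand's y. Origin at the centre of the underside. It may be on the left or on the right.
- parts_tray_0: Bystander: small yellow open tray with pins, 102 x 70 x 39 mm, origin at the centre of its underside.
- cream_plug_0: Bystander: cream conical plug, 61 mm across, 35 mm tall, origin at the centre of its underside.
- masking_tape: Bystander: roll of tape lying flat, 96 mm across, 25 mm tall, origin at the centre of its underside.
Not all that is in view belongs to the job. What is shaped like the gate but green is not meant.

How it is judged:
On the way:
1. the gate hangs fully down on both pins, still swung open by more than 0.15 rad (z of gate in the frame of guard between 0.025 and 0.034 m and x of gate in the frame of guard between -0.006 and 0.006 m and y of gate in the frame of guard between 0.042 and 0.078 m and angle between gate's own z axis and vertical below 0.08 rad and angle between the x axis of gate and the x axis of guard, either way round above 0.15 rad and contact force between gate and guard above 0.5 N), for 0.2 s.
At the end, for the whole second after the job is handed in: The gate hangs on both pins, home on the shoulders within 4 mm, upright, its axis within the carriage's range of settings, shut within 0.045 rad (past the roller), at rest; tray, plug and tape within 30 mm of where they were (z of gate in the frame of guard between 0.025 and 0.034 m and x of gate in the frame of guard between -0.006 and 0.006 m and y of gate in the frame of guard between 0.042 and 0.078 m and angle between gate's own z axis and vertical below 0.08 rad and angle between the x axis of gate and the x axis of guard, either way round below 0.045 rad and contact force between gate and guard above 0.5 N and linear speed of gate below 0.03 m/s and distance of each of parts_tray_0, cream_plug_0, masking_tape from where it was at the start of the episode below 0.03 m); the robot touches nothing.
It fails at once if the gate is dropped or slammed: at its pins, lower than 52 mm, it moves faster than 0.45 m/s (z of gate in the frame of guard below 0.052 m and x of gate in the frame of guard between -0.006 and 0.006 m and y of gate in the frame of guard between 0.042 and 0.078 m and linear speed of gate above 0.45 m/s).
It fails at once if a bystander (tray, plug or tape) is moved by more than 30 mm (distance of any of parts_tray_0, cream_plug_0, masking_tape from where it was at the start of the episode above 0.03 m).
It also fails if it takes over 67 s, if anything falls off the work surface, if the arm or the gripper's body presses on something with over 40 N, if the wrist force passes 120 N, or if a joint passes its speed limit or range.

## Working session

There is one attempt and no reset: what is moved stays moved. The work goes in short steps, Python scripts to look and compute and a shell command to move; the robot and the scene stay as the last step left them, time stands still between calls to the robot, and variables do not carry over. Pictures are saved under pics/ and viewed, and the job is handed in when it is done.

```bash
ls; mkdir -p pics
cat > h.py <<'E'
import numpy as np,cv2
from rig import *
def snap(n,f):
    d=get_image(n); cv2.imwrite(f'pics/{f}.png',d['frame'][:,:,::-1]); np.savez(f'pics/{f}.npz',K=d['camera_matrix'],r=d['rvec'],t=d['tvec'],f=d['frame']); return d
def load(f): 
    return np.load(f'pics/{f}.npz')
def ray(d,u,v):
    R=cv2.Rodrigues(np.array(d['r']))[0];t=np.array(d['t']).ravel()
    c=-R.T@t; w=R.T@np.linalg.inv(d['K'])@np.array([u,v,1.]); return c,w
def at(d,u,v,z):
    c,w=ray(d,u,v); return c+w*(z-c[2])/w[2]
def proj(d,P):
    return cv2.projectPoints(np.array(P,float).reshape(-1,3),d['r'],d['t'],d['K'],None)[0].reshape(-1,2)
def tri(*a):
    A=np.zeros((3,3));b=np.zeros(3)
    for d,u,v in a:
        c,w=ray(d,u,v);w=w/np.linalg.norm(w);M=np.eye(3)-np.outer(w,w);A+=M;b+=M@c
    return np.linalg.solve(A,b)
def crop(f,x0,y0,x1,y1,s,o):
    im=cv2.imread(f'pics/{f}.png')[y0:y1,x0:x1]; cv2.imwrite(f'pics/{o}.png',cv2.resize(im,None,fx=s,fy=s,interpolation=cv2.INTER_CUBIC))
E
python3 - <<'E'
from h import *
for n in("scene","top","wrist"):
    d=snap(n,n+"0")
    R=cv2.Rodrigues(np.array(d['rvec']))[0]; print(n,-R.T@np.ravel(d['tvec']),d['camera_matrix'][0])
print(get_state())
E
```

```text
pics
scene [-0.18652867 -0.49377147  1.00635726] [397.13738769   0.         261.57638568]
top [ 0.23072413 -0.02297977  1.41090887] [388.66902525   0.         261.64841543]
wrist [0.07099838 0.57640931 0.37357117] [330.12638831   0.         254.08419096]
{'clock': 0.15, 'qpos': array([ 1.18897279e+00,  2.76447043e-01,  1.50579438e+00, -2.80055587e-05,
        1.36072820e+00, -1.20997057e-01]), 'qd': array([ 8.64859517e-05, -2.40711274e-03, -4.89469444e-03,  4.10035456e-04,
       -7.27316473e-04, -4.64844161e-04]), 'effort': array([ 2.94137179e-03, -4.17144012e+01, -2.46033275e+01, -2.77343861e-04,
        7.69677863e-03,  1.43843516e-05]), 'position': array([0.1481598 , 0.55521597, 0.24965906]), 'ee_rot': array([-1.58011063e-04,  1.30040950e-01,  9.91508385e-01, -6.70243293e-04]), 'contact_force': array([-0.2091777 , -0.5424681 , -0.39300269]), 'moment': array([0.01311532, 0.04417165, 0.00260582]), 'width': 0.08553416258954138}
```

View pics/scene0.png

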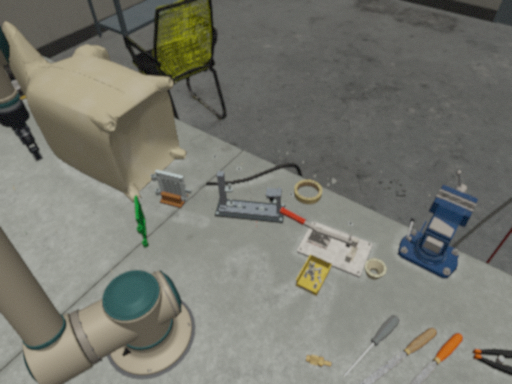

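View pics/top0.png

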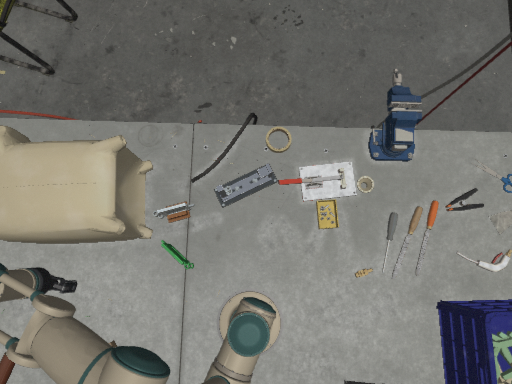

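View pics/wrist0.png

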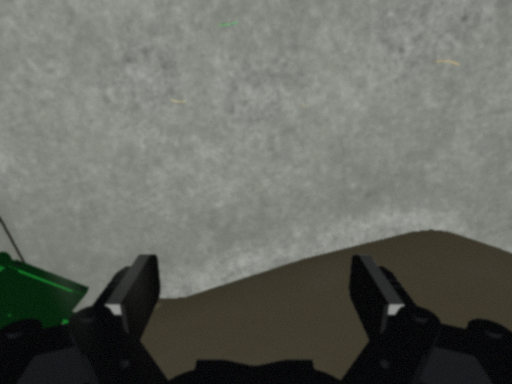

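Run:
```python
from h import *
crop('top0',140,110,300,230,5,'t1')
crop('scene0',120,150,300,250,4.4,'s1')
d=load('top0')
for u,v in [(213,200),(271,168),(172,210),(176,254),(150,320),(105,235),(145,165),(278,140),(327,215),(366,185)]: print(u,v,at(d,u,v,0).round(3))
```

```text
213 200 [0.427 0.147 0.   ]
271 168 [ 0.553 -0.063  0.   ]
172 210 [0.387 0.295 0.   ]
176 254 [0.229 0.27  0.   ]
150 320 [-0.001  0.347  0.   ]
105 235 [0.29 0.53 0.  ]
145 165 [0.552 0.405 0.   ]
278 140 [ 0.662 -0.086  0.   ]
327 215 [ 0.384 -0.271  0.   ]
366 185 [ 0.499 -0.415  0.   ]
```

View pics/t1.png

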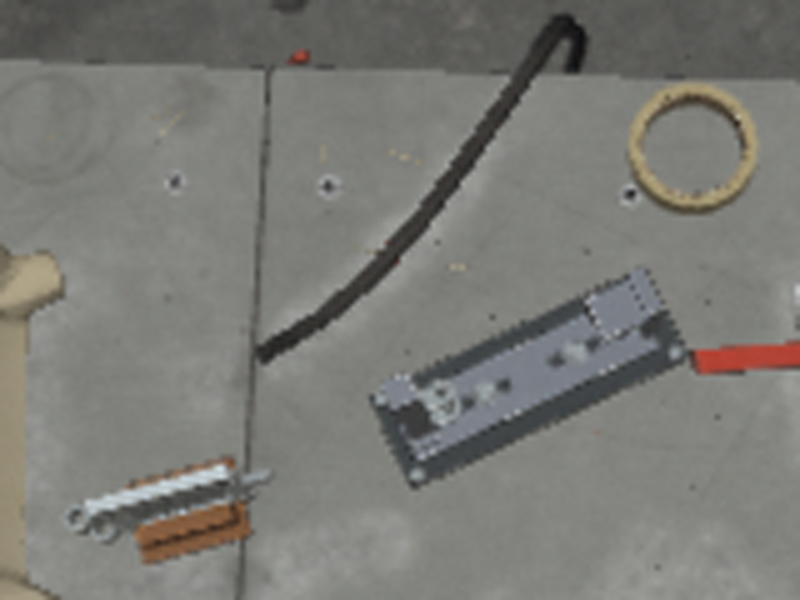

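View pics/s1.png

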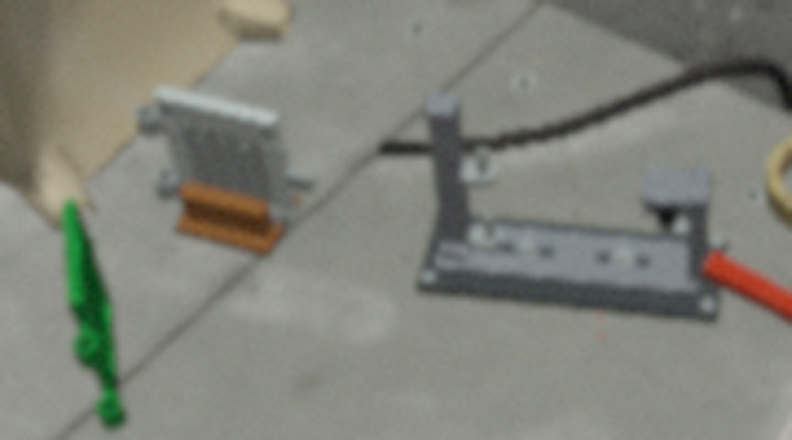

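Run:
```python
from h import *
from scipy.optimize import least_squares
d=load('top0');s=load('scene0')
T=lambda x,y:(140+x/5-.4,110+y/5-.4)
S=lambda x,y:(120+x/4.4-.4,150+y/4.4-.4)
# foot corners FL(front left: -x,+y), BL, BR, FR at z=10 
m=np.array([[-38,112.5,10],[38,112.5,10],[38,-112.5,10],[-38,-112.5,10]])/1000
pt=np.array([T(413,487),T(372,398),T(643,267),T(692,357)])
ps=np.array([S(420,278),S(447,212),S(718,312-5)])
def W(p,M):
    c,n=np.cos(p[2]),np.sin(p[2]);return M@np.array([[c,n,0],[-n,c,0],[0,0,1]])+[p[0],p[1],0]
def f(p): return np.r_[(proj(d,W(p,m))-pt).ravel(),(proj(s,W(p,m[[0,3]]))-ps[[0,2]]).ravel()]
r=least_squares(f,[.49,.04,.4]);print(r.x,r.fun.round(1))
g=r.x
# stand foot / gate
for n,(u,v) in dict(t_l=(88,507),t_r=(230,475),tongue=(268,475),kn=(75,517)).items(): print(n,at(d,*T(u,v),.125).round(3))
# cam in tool
st=get_state();w=load('wrist0')
from scipy.spatial.transform import Rotation as Ro
q=st['ee_rot'];Rt=Ro.from_quat([q[1],q[2],q[3],q[0]]).as_matrix()
R=cv2.Rodrigues(w['r'])[0];c=-R.T@w['t'].ravel()
print('cam in tool',(Rt.T@(c-st['position'])).round(4));print((Rt.T@R.T).round(3));print(Rt.round(3))
```

```text
[0.48865639 0.02982489 0.48091981] [-0.1 -0.4 -0.8 -1.2  0.2 -1.2 -0.4 -1.1 -1.   2.1 -0.   2.2]
t_l [0.368 0.315 0.125]
t_r [0.392 0.222 0.125]
tongue [0.393 0.197 0.125]
kn [0.361 0.323 0.125]
cam in tool [ 0.08    0.0004 -0.1239]
[[-0.    -0.951 -0.31 ]
 [ 1.    -0.     0.   ]
 [-0.001 -0.31   0.951]]
[[-0.966  0.258 -0.   ]
 [ 0.258  0.966 -0.001]
 [ 0.    -0.001 -1.   ]]
```

Run:
```python
from h import *
crop('top0',0,110,200,300,3,'t2')
crop('scene0',0,0,230,290,2.6,'s2')
```

```text
(no output)
```

View pics/t2.png

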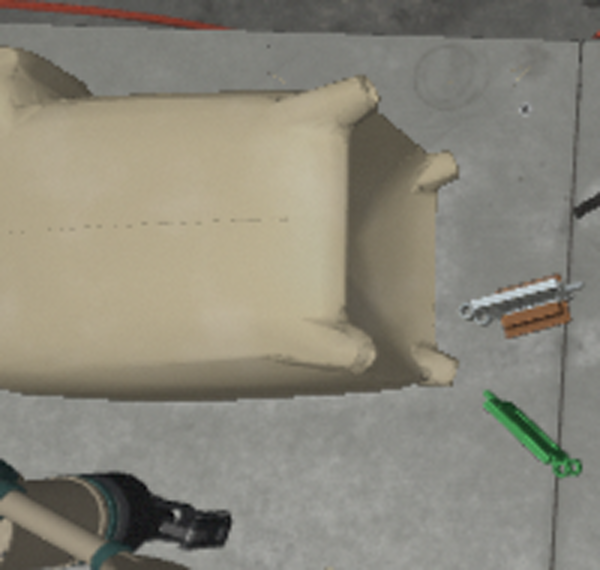

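View pics/s2.png

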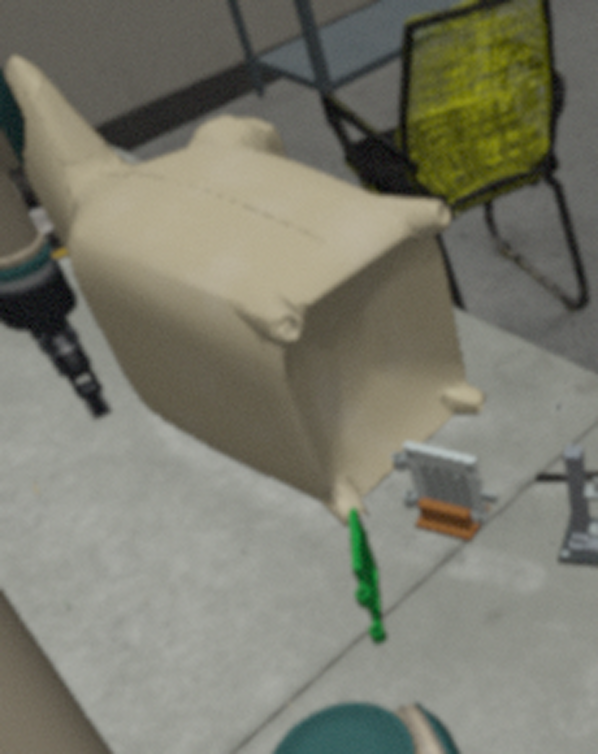

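Run:
```python
from h import *
d=load('top0');s=load('scene0')
T=lambda x,y:(x/3-.3,110+y/3-.3)
S=lambda x,y:(x/2.6-.3,y/2.6-.3)
print(tri((d,*T(370,92)),(s,*S(440,213))),tri((d,*T(362,355)),(s,*S(287,325))))
print(tri((d,*T(450,165)),(s,*S(475,400))),tri((d,*T(445,368)),(s,*S(350,500))))
print(at(d,*T(435,300),0))
```

```text
[0.54471874 0.36985639 0.33801554] [0.29708352 0.35731734 0.33404354]
[0.5444286  0.37539812 0.04034162] [0.30031963 0.35886671 0.05931006]
[0.38497494 0.39381655 0.        ]
```

```bash
python3 -m jog '[0,0,-50,0,0,0, 0,0,-105,0,0,0, -15,-10,-160,0,0,0, -60,-50,-170,0,0,9, -105,-90,-170,0,0,18, -150,-130,-170,0,0,27, -195,-170,-170,0,0,36, -240,-210,-170,0,0,45, -285,-250,-170,0,0,54, -330,-290,-160,0,0,63]'
python3 -m jog '[0,0,0,0,0,0]'
```

```text
clock: 1.4
position: [0.3933, 0.1887, 0.4108]
ee_rot: [0.0, 0.631, 0.776, 0.001]
contact_force: [0.8, 0.4, -0.3]
width: 0.0855
clock: 1.52
position: [0.394, 0.1868, 0.4091]
ee_rot: [-0.0, 0.632, 0.775, -0.001]
contact_force: [-0.3, 1.6, 0.7]
width: 0.0854
```

```bash
python3 - <<'E'
from h import *
snap('wrist','w1')
E
python3 -m jog '[-40,15,50,0,0,8, -80,30,100,0,0,16, -105,40,135,0,0,24, -105,40,135,0,0,24, -105,40,135,0,0,24]'
python3 - <<'E'
from h import *
snap('wrist','w2')
E
```

```text
clock: 2.2
position: [0.4534, 0.0976, 0.2762]
ee_rot: [-0.0, 0.776, 0.631, 0.001]
contact_force: [0.2, 1.0, 0.9]
width: 0.0853
```

View pics/w1.png

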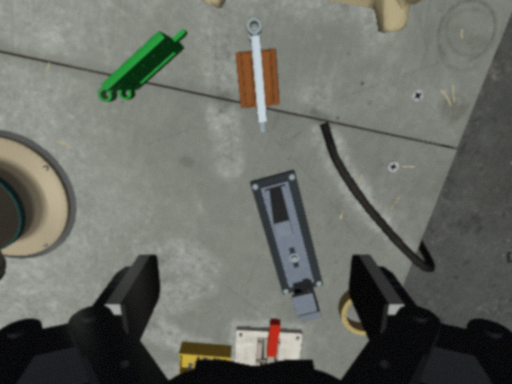

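View pics/w2.png

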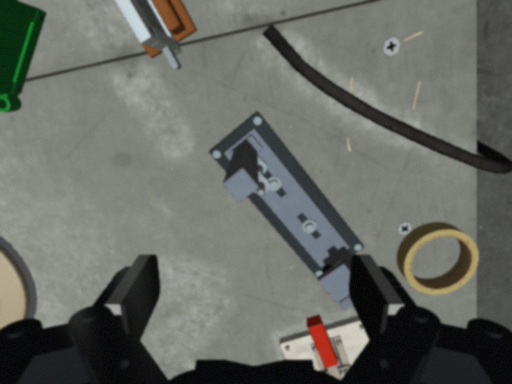

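Run:
```python
from h import *
crop('w1',220,0,330,150,4,'c1')
crop('w2',190,95,370,310,2.7,'c2')
crop('w1',240,160,330,330,3.5,'c3')
```

```text
(no output)
```

View pics/c1.png

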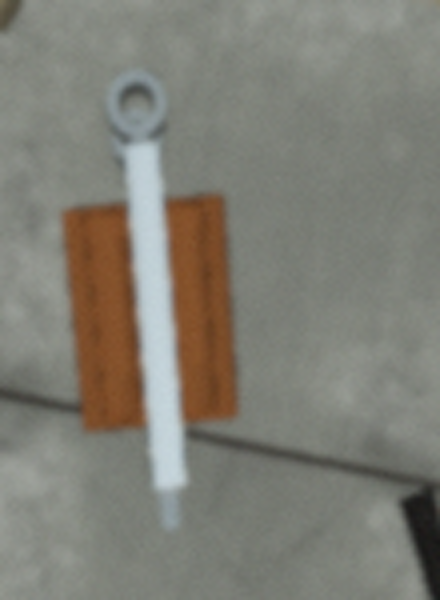

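View pics/c2.png

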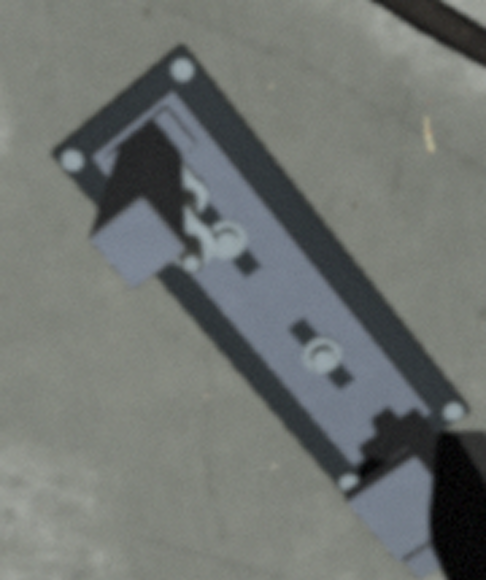

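View pics/c3.png

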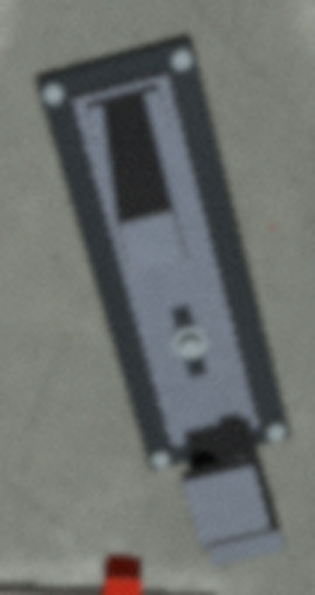

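Run:
```python
from h import *
from scipy.optimize import least_squares
w1=load('w1');w2=load('w2');d=load('top0')
C1=lambda x,y:(220+x/4-.4,0+y/4-.4)
C2=lambda x,y:(190+x/2.7-.3,95+y/2.7-.3)
C3=lambda x,y:(240+x/3.5-.35,160+y/3.5-.35)
T=lambda x,y:(140+x/5-.4,110+y/5-.4)
def W(p,M):
    M=np.array(M,float).reshape(-1,3)/1000
    c,n=np.cos(p[2]),np.sin(p[2]);return M@np.array([[c,n,0],[-n,c,0],[0,0,1]])+[p[0],p[1],0]
A=[-38,112.5,10];B=[38,112.5,10];Cc=[38,-112.5,10];D=[-38,-112.5,10]
ob=[(w2,C2(52,152),A,0),(w2,C2(183,44),B,0),(w2,C2(468,410),Cc,0),
(w1,C3(37,75),A,0),(w1,C3(190,36),B,0),(w1,C3(287,435),Cc,0),(w1,C3(150,468),D,0),
(w2,C2(92,237),[-10,95,165],1),(w2,C2(140,195),[10,95,165],1),(w2,C2(190,243),[10,75,165],1),(w2,C2(138,287),[-10,75,165],1),(w2,C2(192,262),[0,60,122],1),
(w1,C3(118,220),[-10,95,165],1),(w1,C3(170,210),[10,95,165],1)]
def f(p):
    o=[]
    for c,px,M,s in ob:
        M=np.array(M,float); M[1]+=s*p[3]
        o.append(proj(c,W(p,M))[0]-px)
    return np.ravel(o)
r=least_squares(f,[.489,.03,.48,0],loss='soft_l1',x_scale=[.01,.01,.01,1]);print(r.x);print(f(r.x).reshape(-1,2).round(1))
p=r.x
print('axis',W(p,[0,60+p[3],100]),'post',W(p,[0,85+p[3],165]))
# gate
k=at(w1,*C1(136,100),.100);e1=at(w1,*C1(142,145),.125);e2=at(w1,*C1(170,487),.125);tg=at(w1,*C1(171,528),.07)
print(k,e1,e2,tg,np.linalg.norm(e2-e1),np.linalg.norm((e2-k)[:2]),np.linalg.norm((tg-k)[:2]))
y=e1-e2;print('yaw',np.arctan2(-y[0],y[1]), 'from k-tg',np.arctan2(-(k-tg)[0],(k-tg)[1]))
print('grip',k-(.062)*y/np.linalg.norm(y),get_state()['position'],get_state()['clock'])
```

```text
[0.48519128 0.03220276 0.4704533  1.9717213 ]
[[-1.3 -0.4]
 [-0.  -1.4]
 [ 1.2  0.5]
 [-0.7  0.5]
 [ 0.6 -0.2]
 [ 0.9  0.9]
 [-0.3  0.8]
 [-1.6 -0.3]
 [ 1.5 -1.2]
 [-0.   1.5]
 [-1.5  1. ]
 [ 0.  -0.2]
 [ 0.1  0.8]
 [ 1.4 -0.4]]
axis [[0.4571001  0.08744205 0.1       ]] post [[0.44576784 0.10972612 0.165     ]]
[0.36307467 0.33151792 0.1       ] [0.36786723 0.3168565  0.125     ] [0.39528611 0.22597407 0.125     ] [0.4009072  0.20701811 0.07      ] 0.09492845206020363 0.11034981682130494 0.13012111167996648
yaw 0.2930120913205222 from k-tg 0.29500913740728313
grip [0.38098257 0.27216047 0.1       ] [0.45365493 0.09759898 0.27681743] 2.25
```

```bash
python3 -m jog '[50,-35,0,0,0,-10, 100,-70,0,0,0,-20, 153,-106,15,0,0,-28.7, 153,-106,37,0,0,-28.7, 153,-106,37,0,0,-28.7, 153,-106,37,0,0,-28.7]'
python3 - <<'E'
from h import *
snap('wrist','w3'); print(get_state()['position'],get_state()['ee_rot'])
E
```

```text
clock: 3.0
position: [0.3819, 0.2681, 0.2399]
ee_rot: [0.001, 0.596, 0.803, 0.001]
contact_force: [0.4, 0.5, -0.2]
width: 0.0853
[0.38218052 0.26781483 0.23992674] [6.92518694e-04 5.96582191e-01 8.02550478e-01 1.39312430e-03]
```

View pics/w3.png

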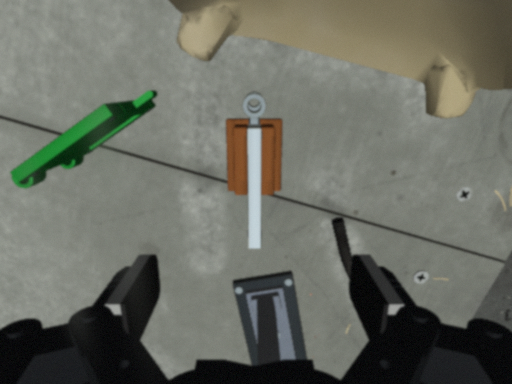

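```bash
python3 -m jog '[0,0,35,0,0,0, 0,0,70,0,0,0, 0,0,100,0,0,0, 0,0,125,0,0,0, 0,0,125,0,0,0]'
python3 - <<'E'
from h import *
snap('wrist','w4'); print(get_state()['position'],get_state()['contact_force'])
E
```

```text
clock: 3.68
position: [0.3813, 0.2666, 0.1128]
ee_rot: [-0.001, 0.597, 0.802, -0.001]
contact_force: [0.4, 0.9, 0.9]
width: 0.0852
[0.3821317  0.26722084 0.11385422] [-0.27574789  0.42069403 -0.11263464]
```

View pics/w4.png

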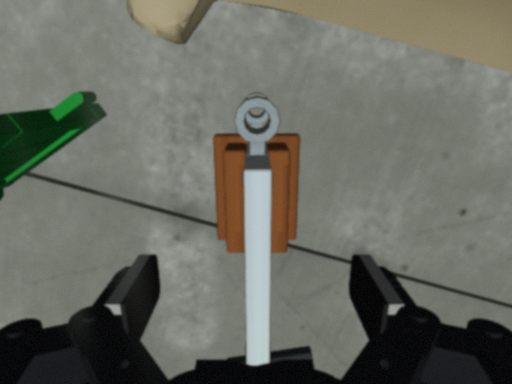

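```bash
python3 -m jog '[0,0,0,0,0,0, 0,0,0,0,0,0, 0,0,0,0,0,0, 0,0,0,0,0,0, 0,0,0,0,0,0, 0,0,0,0,0,0, 0,0,0,0,0,0, 0,0,0,0,0,0]' 1 60
python3 - <<'E'
from h import *
snap('wrist','w5'); print(get_state())
E
```

```text
clock: 4.72
position: [0.3819, 0.2678, 0.1137]
ee_rot: [0.0, 0.596, 0.803, 0.001]
contact_force: [0.5, -0.6, 4.9]
width: 0.0092
{'clock': 4.775, 'qpos': array([ 4.62270511e-01,  2.38840593e-01,  1.93768134e+00, -4.53912811e-05,
        9.63773579e-01,  1.69739143e-01]), 'qd': array([-7.32012460e-05, -1.69888572e-03, -1.88642066e-03, -1.26512828e-03,
        2.46058026e-04,  9.90405536e-04]), 'effort': array([ 2.92321919e-01, -3.15494084e+01, -1.73144460e+01,  1.81911383e-01,
        1.43518187e-01,  1.08882616e-02]), 'position': array([0.3818595 , 0.26779673, 0.11371379]), 'ee_rot': array([3.10010752e-04, 5.96488875e-01, 8.02621082e-01, 5.69988043e-04]), 'contact_force': array([ 0.83796498, -0.59497281,  5.77704774]), 'moment': array([-0.05517291, -0.13258383, -0.01508014]), 'width': 0.009425047906454626}
```

View pics/w5.png

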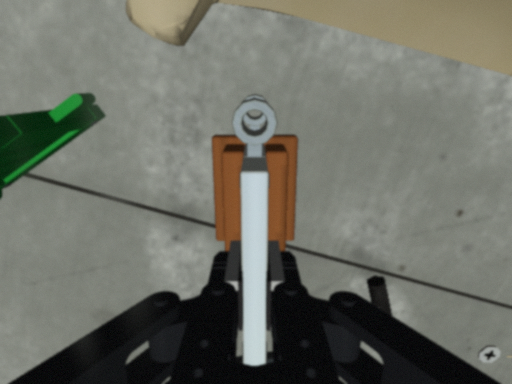

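```bash
python3 - <<'E'
from h import *
w=load('w5');print(at(w,255-.0,121,.100))
crop('w5',215,80,295,180,6,'c5')
E
python3 -m jog '[0,0,-25,0,0,0, 0,0,-70,0,0,0, 0,0,-120,0,0,0, 0,0,-170,0,0,0, -50,-8,-170,0,0,6, -100,-17,-170,0,0,12, -150,-26,-170,0,0,18, -200,-34,-170,0,0,24, -250,-42,-170,0,0,30, -297,-50,-170,0,0,34.7]'
python3 -m jog '[0,0,0,0,0,0,0,0,0,0,0,0]'
```

```text
[0.36304557 0.33132853 0.1       ]
clock: 6.02
position: [0.4178, -0.0324, 0.2817]
ee_rot: [-0.002, 0.81, 0.587, -0.001]
contact_force: [1.0, 0.2, -4.7]
width: 0.009
clock: 6.28
position: [0.418, -0.0307, 0.282]
ee_rot: [-0.002, 0.809, 0.588, -0.001]
contact_force: [-0.1, -0.0, -4.0]
width: 0.0092
```

View pics/c5.png

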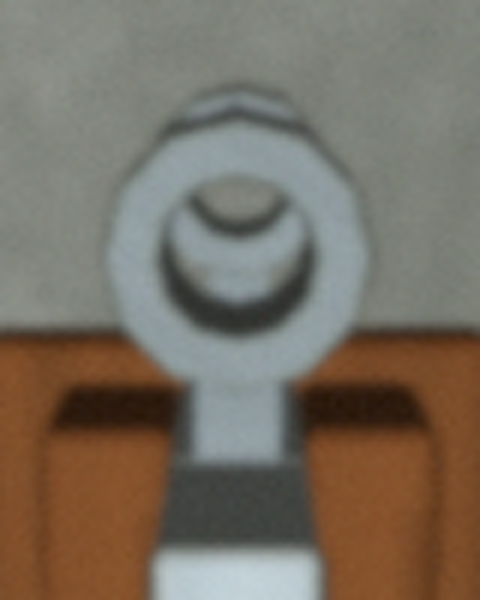

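```bash
python3 -m jog '[0,0,40,0,0,0, 0,0,80,0,0,0, 0,0,116,0,0,0,0,0,116,0,0,0,0,0,116,0,0,0]'
python3 - <<'E'
from h import *
snap('wrist','w6'); print(get_state()['position'],get_state()['ee_rot'])
E
```

```text
clock: 6.9
position: [0.4199, -0.0306, 0.1683]
ee_rot: [0.001, 0.808, 0.589, 0.001]
contact_force: [-0.0, -0.0, -2.8]
width: 0.009
[ 0.42042516 -0.03089896  0.16878423] [0.00113173 0.80836561 0.58867859 0.00113332]
```

View pics/w6.png

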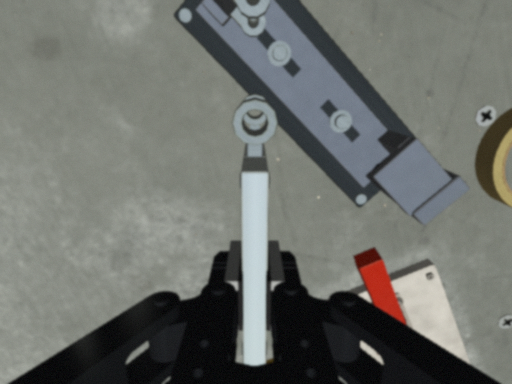

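Run:
```python
from h import *
crop('w6',170,0,310,90,5.5,'c6')
w=load('w6')
print(proj(w,[[.4571,.0874,.122],[.4571,.0874,.052],[.4571,.0874,.100],[.4571,.0874,.03]]))
```

```text
[[253.20660271 -16.82410623]
 [253.25847355  14.90334819]
 [253.22729789  -4.16563949]
 [253.26873136  21.17766891]]
```

View pics/c6.png

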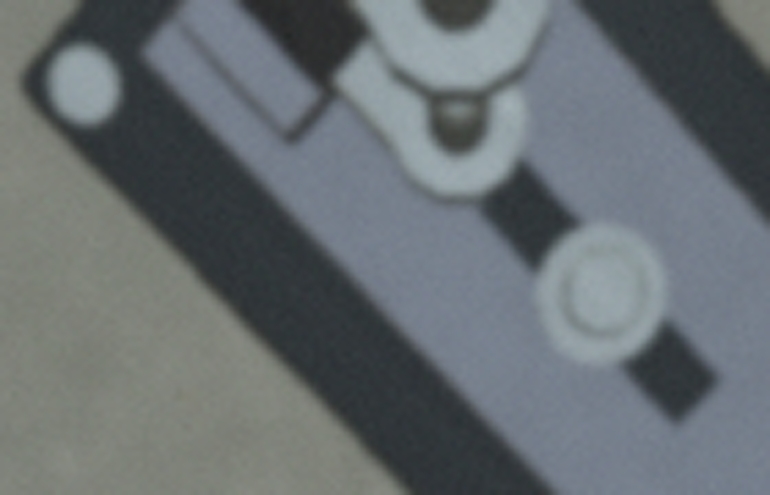

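```bash
python3 -m jog '[15,-1,0,0,0,0, 30,-1.5,2,0,0,0,30,-1.5,2,0,0,0,30,-1.5,2,0,0,0]'
python3 - <<'E'
from h import *
snap('wrist','w7'); print(get_state()['position'],get_state()['ee_rot'])
crop('w7',200,0,310,150,4,'c7')
w=load('w7')
print(proj(w,[[.4571,.0874,.122],[.4571,.0874,.052],[.4571,.0874,.100],[.4571,.0874,.03]]))
E
```

```text
clock: 7.45
position: [0.4269, -0.002, 0.1653]
ee_rot: [0.0, 0.808, 0.589, -0.0]
contact_force: [0.2, 0.5, -4.3]
width: 0.009
[ 0.42684242 -0.00218372  0.16530411] [ 4.93672332e-05  8.08568094e-01  5.88402598e-01 -1.32949722e-04]
[[257.93670766  53.04280531]
 [256.7344529   62.77369754]
 [257.46062574  56.89614986]
 [256.49311917  64.72702108]]
```

View pics/c7.png

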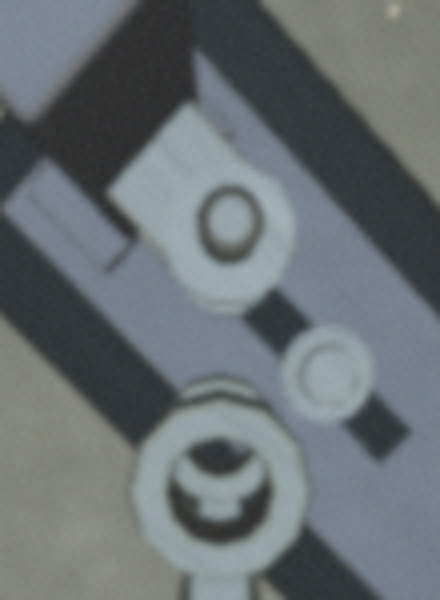

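Run:
```python
from h import *
w=load('w7');a=at(w,257.6,54.1,.122);k=at(w,254.4,122.,.1516);print(a,k)
dd=(a-k)[:2];t=2*np.arctan2(.5884,.80857);X=np.array([np.cos(t),np.sin(t)]);Y=np.array([X[1],-X[0]]);print(dd@X,dd@Y)
```

```text
[0.45681055 0.08701192 0.122     ] [0.44668075 0.06061728 0.1516    ]
0.028230793480546173 0.0015205298172277575
```

```bash
python3 -m jog '[10,0.5,0,0,0,0, 20,1,0,0,0,0,28.2,1.5,0,0,0,0,28.2,1.5,0,0,0,0,28.2,1.5,0,0,0,0]'
python3 - <<'E'
from h import *
snap('wrist','w8'); print(get_state()['position'],get_state()['ee_rot'],get_state()['contact_force'])
crop('w8',200,60,310,180,5,'c8')
w=load('w8');a=np.array([.4568,.0870])
print(proj(w,[[*a,.122],[*a,.152],[*a,.08],[*a,.052]]))
E
```

```text
clock: 8.12
position: [0.4369, 0.0242, 0.1652]
ee_rot: [-0.0, 0.809, 0.588, -0.0]
contact_force: [0.4, 0.2, -4.4]
width: 0.009
[0.43691422 0.02409815 0.16522331] [-2.51803396e-05  8.08658808e-01  5.88277916e-01 -1.59064693e-04] [ 0.263117   -0.59227058 -4.17522251]
[[254.27526146 115.28216645]
 [254.32927516 121.60354155]
 [254.22510858 109.41263408]
 [254.20135286 106.63243545]]
```

View pics/c8.png

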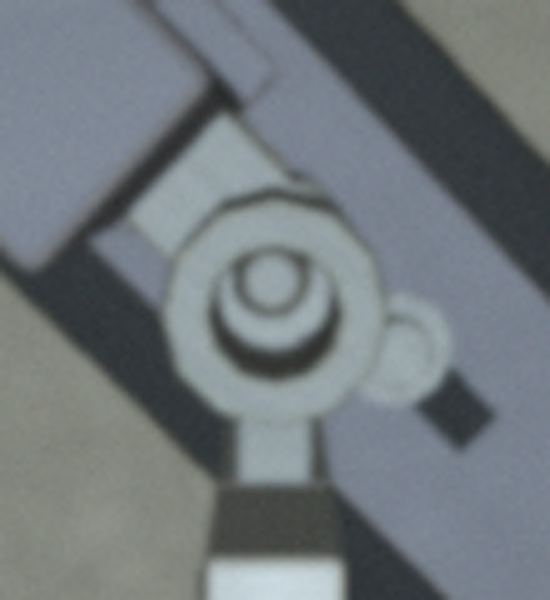

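```bash
python3 -m jog '[0,0,5,0,0,0, 0,0,10,0,0,0,0,0,15,0,0,0,0,0,15,0,0,0]'; python3 -m jog '[0,0,4,0,0,0, 0,0,8,0,0,0,0,0,12,0,0,0,0,0,12,0,0,0]'
```

```text
clock: 8.68
position: [0.4365, 0.0241, 0.1497]
ee_rot: [-0.001, 0.809, 0.588, -0.001]
contact_force: [-0.3, 0.3, -3.9]
width: 0.0092
clock: 9.18
position: [0.4367, 0.0242, 0.1379]
ee_rot: [-0.0, 0.809, 0.588, -0.0]
contact_force: [-0.2, 0.4, -3.6]
width: 0.0089
```

Sliding on cleanly with no side force. Last few mm.

```bash
python3 -m jog '[0,0,1.5,0,0,0, 0,0,3,0,0,0,0,0,4,0,0,0,0,0,4.5,0,0,0,0,0,4.5,0,0,0]'
python3 - <<'E'
from h import *
snap('wrist','w9'); print(get_state()['position'],get_state()['contact_force'],get_state()['moment'])
crop('w9',190,60,320,180,5,'c9')
E
```

```text
clock: 9.8
position: [0.437, 0.0242, 0.1338]
ee_rot: [-0.0, 0.809, 0.588, 0.0]
contact_force: [0.4, 0.7, -3.3]
width: 0.0092
[0.43706802 0.02416608 0.13381427] [-0.22715629 -0.25732675 -4.4421462 ] [-0.04015168  0.00468617 -0.03204319]
```

View pics/c9.png

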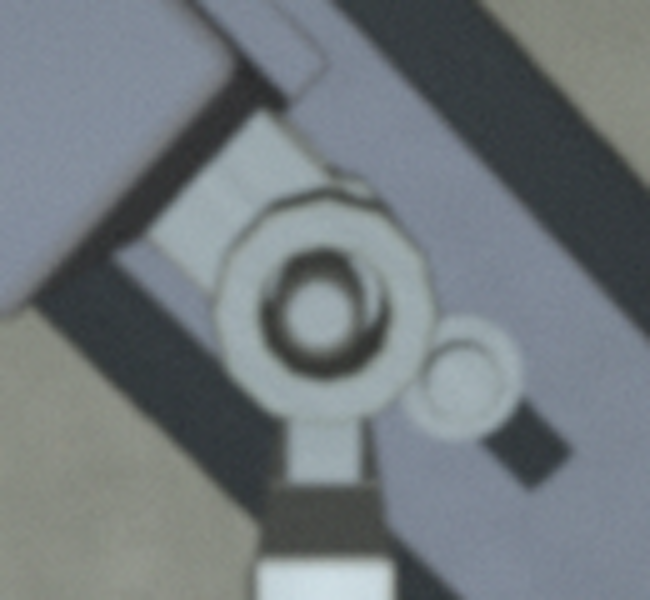

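```bash
python3 -m jog '[0,0,0.5,0,0,0, 0,0,1,0,0,0,0,0,1,0,0,0]';python3 -m jog '[0,0,0.5,0,0,0, 0,0,1,0,0,0,0,0,1,0,0,0]'
```

```text
clock: 10.22
position: [0.4372, 0.024, 0.1333]
ee_rot: [0.0, 0.809, 0.588, 0.0]
contact_force: [-2.5, -1.7, 3.1]
width: 0.0089
clock: 10.6
position: [0.4373, 0.0239, 0.133]
ee_rot: [0.001, 0.809, 0.588, 0.0]
contact_force: [-3.9, -2.1, 9.9]
width: 0.0089
```

```bash
python3 -m jog '[0,0,-1,0,0,0, 0,0,-1,0,0,0]'; python3 -m jog '[0,0,0,0,0,0,0,0,0,0,0,0,0,0,0,0,0,0,0,0,0,0,0,0]' 0.5
python3 - <<'E'
from h import *
snap('wrist','w10'); print(get_state()['width'],get_state()['contact_force'])
E
```

```text
clock: 10.85
position: [0.4373, 0.0241, 0.1332]
ee_rot: [0.0, 0.809, 0.588, 0.0]
contact_force: [-2.3, -1.7, 5.3]
width: 0.0091
clock: 11.35
position: [0.4371, 0.0242, 0.1327]
ee_rot: [-0.0, 0.809, 0.588, 0.0]
contact_force: [-0.5, 0.0, 0.0]
width: 0.0431
0.042900015085425514 [-0.76311476  0.15537669  0.60125261]
```

View pics/w10.png

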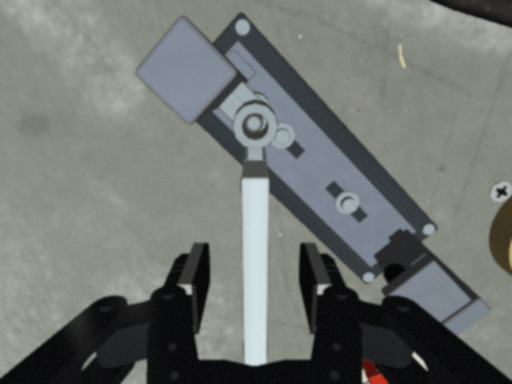

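```bash
python3 -m jog '[0,0,0,0,0,0,0,0,0,0,0,0,0.2,5.8,0,0,0,-5,1,11.5,0,0,0,-10,2.3,17.2,0,0,0,-15,4,22.7,0,0,0,-20,6.2,28,0,0,0,-25,8.9,33.1,0,0,0,-30,12,38,0,0,0,-35,12,38,0,0,0,-35]' 0.74
python3 - <<'E'
from h import *
snap('wrist','w11'); print(get_state()['ee_rot'],get_state()['width'],get_state()['contact_force'])
E
```

```text
clock: 12.65
position: [0.4772, 0.0239, 0.1328]
ee_rot: [0.0, 0.595, 0.804, 0.0]
contact_force: [-0.6, 0.6, -0.1]
width: 0.0224
[-1.17318483e-04  5.94963174e-01  8.03752949e-01 -6.73450566e-05] 0.021840398850463256 [ 0.19363898  0.19947232 -0.69415307]
```

View pics/w11.png

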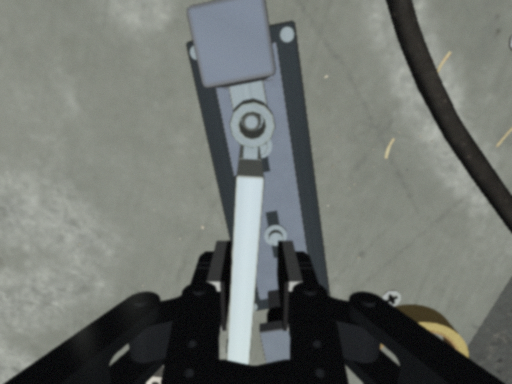

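```bash
python3 -m jog '[0,3.5,0,0,0,-3,0.4,7,0,0,0,-6,0.6,9.2,0,0,0,-8,0.9,11.5,0,0,0,-10,1.3,13.8,0,0,0,-12,1.3,13.8,0,0,0,-12]'
python3 - <<'E'
from h import *
snap('wrist','w12'); print(get_state()['ee_rot'],get_state()['width'],get_state()['contact_force'])
E
```

```text
clock: 13.45
position: [0.4881, 0.029, 0.1327]
ee_rot: [-0.001, 0.507, 0.862, -0.001]
contact_force: [-3.7, -0.4, 1.8]
width: 0.0224
[-8.41860793e-04  5.07203095e-01  8.61826049e-01 -4.15280834e-04] 0.022417453264620177 [-2.79716313  0.56109465  1.10759153]
```

View pics/w12.png

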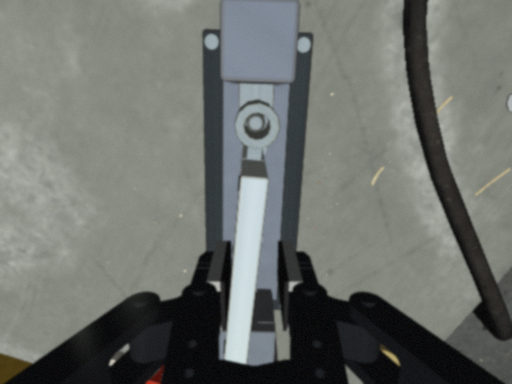

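```bash
python3 -m jog '[0,1.2,0,0,0,-1,0,2.3,0,0,0,-2,0.1,3.5,0,0,0,-3,0.2,4.6,0,0,0,-4,0.2,4.6,0,0,0,-4]'
python3 -m jog '[0,1.2,0,0,0,-1,0,2.3,0,0,0,-2,0,2.3,0,0,0,-2]'
python3 - <<'E'
from h import *
snap('wrist','w13'); print(get_state()['ee_rot'],get_state()['width'],get_state()['contact_force'])
E
```

```text
clock: 14.12
position: [0.4929, 0.0309, 0.1328]
ee_rot: [-0.0, 0.476, 0.879, -0.001]
contact_force: [-3.4, -3.9, 3.6]
width: 0.0224
clock: 14.5
position: [0.4927, 0.0312, 0.1327]
ee_rot: [-0.002, 0.461, 0.888, -0.003]
contact_force: [-7.6, -7.0, 6.5]
width: 0.0221
[-0.00192885  0.46079213  0.88750133 -0.00287646] 0.02215903328733513 [-7.81593756 -6.99843594  7.4015906 ]
```

View pics/w13.png

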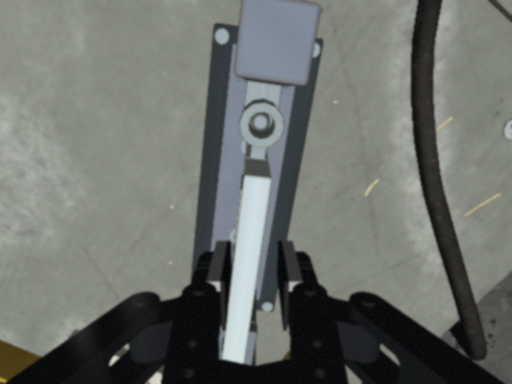

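Run:
```python
from h import *
w=load('w13')
for n,a,b,z in [('gate L',(243.5,178),(221,358),.145),('gate R',(270,178),(246,360),.145),('foot L',(215,26),(193,275),.010),('foot R',(322,42),(272,300),.010)]:
    v=at(w,*a,z)-at(w,*b,z);print(n,np.degrees(np.arctan2(v[1],v[0])))
crop('w13',180,0,340,380,2,'c13')
```

```text
gate L 117.68688730966495
gate R 118.7158111741418
foot L 117.46271087365697
foot R 116.70667018348954
```

View pics/c13.png

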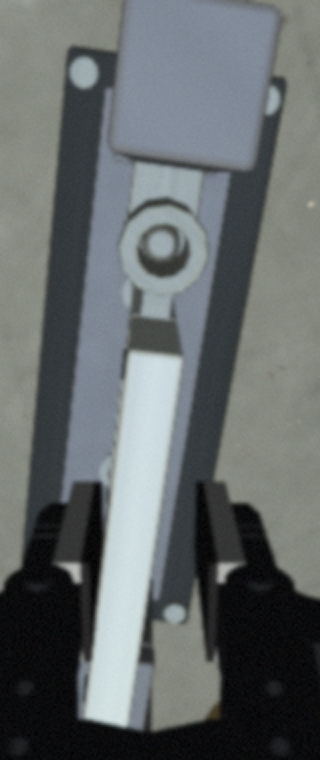

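```bash
python3 -m jog '[0,-2,0,0,0,3,0,-4,0,0,0,6,0,-5,0,0,0,8,0,-5,0,0,0,8,0,-5,0,0,0,8]' 0.5
python3 - <<'E'
from h import *
snap('wrist','w14'); print(get_state()['width'],get_state()['contact_force'])
E
```

```text
clock: 15.18
position: [0.4917, 0.0301, 0.1328]
ee_rot: [0.0, 0.522, 0.853, 0.0]
contact_force: [0.8, -1.0, -0.1]
width: 0.0425
0.042843629343115495 [-0.26261666 -0.60826802 -0.24848854]
```

View pics/w14.png

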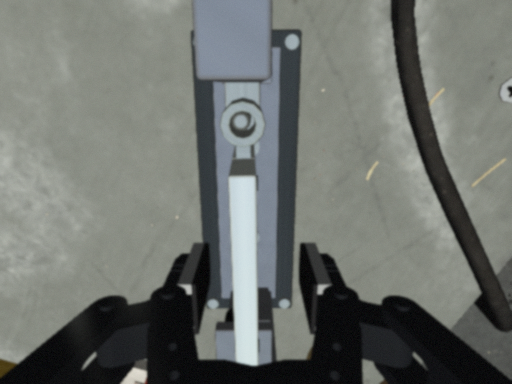

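Free on both sides; lift straight up and look again.

```bash
python3 -m jog '[0,0,-20,0,0,0,0,0,-60,0,0,0,0,0,-110,0,0,0,-50,0,-140,0,0,0,-50,0,-140,0,0,0,-50,0,-140,0,0,0]'
python3 - <<'E'
from h import *
for n in('wrist','scene','top'): snap(n,n+'15')
crop('scene15',180,150,340,250,5,'s15');crop('top15',200,110,400,240,4,'t15');print(get_state()['contact_force'])
E
```

```text
clock: 15.98
position: [0.5135, -0.0143, 0.2721]
ee_rot: [-0.001, 0.522, 0.853, 0.0]
contact_force: [-0.8, 0.3, -0.2]
width: 0.0429
[ 0.25480416 -0.08137328 -0.41483102]
```

View pics/wrist15.png

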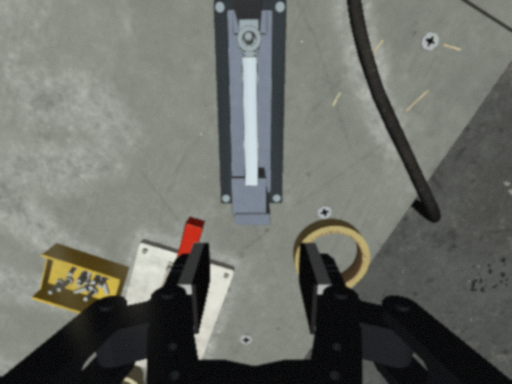

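View pics/s15.png

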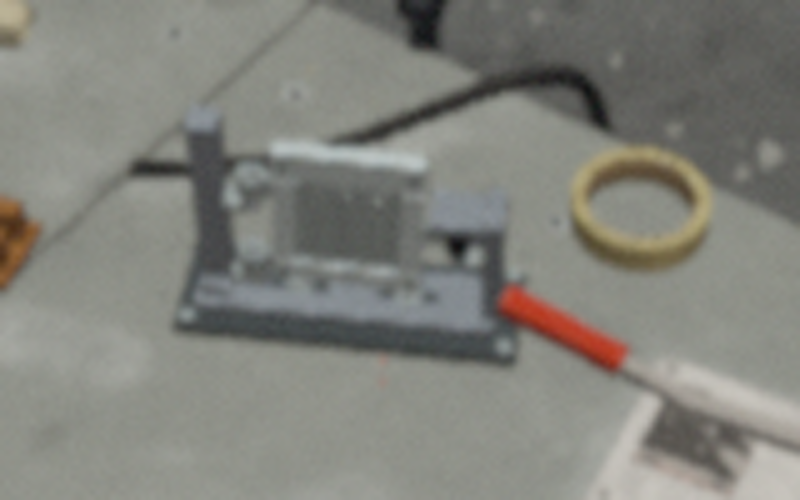

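View pics/t15.png

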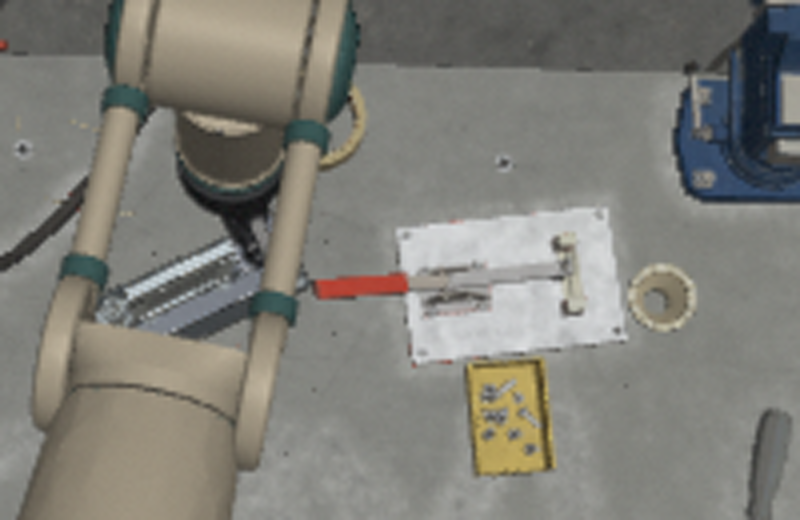

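Run:
```python
from h import *
crop('wrist15',200,0,300,230,3.4,'c15')
```

```text
(no output)
```

View pics/c15.png

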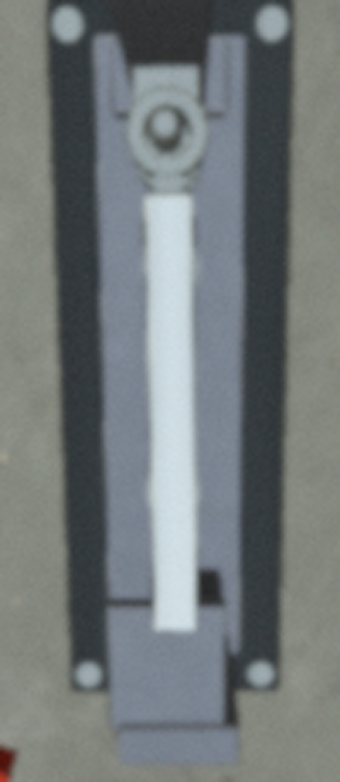

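Run:
```python
from h import *
w=load('wrist15')
C=lambda x,y:(200+x/3.4-.35,y/3.4-.35)
def ang(a,b,z):
    v=at(w,*C(*a),z)-at(w,*C(*b),z);return np.arctan2(v[1],v[0]),np.linalg.norm(v)
print('rail',ang((168,196),(175,630),.145))
print('bolts',ang((67,24),(89,674),.012),ang((272,24),(261,674),.012))
print('foot edges',ang((52,24),(72,690),.01),ang((290,24),(278,690),.01))
print('hood L',ang((109,610),(112,722),.106),'R',ang((221,610),(228,722),.106))
k=at(w,*C(167,127),.120);print('knuckle',k)
```

```text
rail (np.float64(2.055017007258919), np.float64(0.09402980057351579))
bolts (np.float64(2.048002964068406), np.float64(0.2089611430068176)) (np.float64(2.047126370837698), np.float64(0.20895838031451539))
foot edges (np.float64(2.0395952671632918), np.float64(0.2162192180264897)) (np.float64(2.0508322128137486), np.float64(0.21622403701294649))
hood L (np.float64(2.047276021964543), np.float64(0.03217931738030373)) R (np.float64(2.1123206356550224), np.float64(0.032257704458143154))
knuckle [0.45746521 0.08672436 0.12      ]
```

```bash
python3 -c "
from rig import *
print(sign_off())"
```

```text
the job is handed in; nothing more can be done
None
```

The gate is hanging shut on both pins of the guard, and the job was handed in with about 16 s on the robot's clock. `sign_off()` reports no verdict, so the checks below are my own.

- **Hanging:** I gripped the silver gate by its top rail, not the green decoy. I lined its upper knuckle up with the pin in the wrist camera and found a carriage shift of about +2 mm. I lowered it about 45° open, in steps of a few mm. It touched the shoulders at a tool height of 0.133 m, which puts the gate origin at 30 mm, and I released it there.
- **Shutting:** I swung it along its arc with the half-open jaws until it passed the roller and stopped. The wrist force reached about 13 N while it was pressed against the stop. Then I backed off and lifted clear.

Last checks:
- **Angle:** the rail is within 0.007 rad of the foot's bolt lines (limit 0.045 rad). The rough foot and hood edge lines scatter more. One hood edge was 0.06 rad off, but it was only a 32 mm line and I disregarded it.
- **Position:** the knuckle measures (0.457, 0.087), within 1 mm of the hinge axis I had found.
- **Contact:** the wrist force is about zero, so the robot is touching nothing.
- **Bystanders:** the tray, plug and tape were never approached and look unmoved. I judged this by eye and did not measure them; the arm partly hid the tape in the last top picture.
- **Not seen directly:** the home height comes from the tool height and the contact force, because I never had a side view of both shoulders.

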